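# Slide an offcut along the rail into the jig's corner pocket

## Task

Square up the loose wooden offcut in the jig: with the fingertips push it across the base until its long side lies flat against the long rail, still clear of the pocket, and then slide it along the rail into the corner pocket until its end is fully home against the end stop and its side still flat on the rail. Only push it, never pick it up or tip it, leave the two bolts and the gear wheel where they stand, and finish with the hand clear of everything.

Things in the scene. Friction and masses are not known exactly. Their poses are not given: they have to be found in the camera images.
- jig: The fixed jig: plywood base 190 (x) x 320 (y) x 9 mm flat on the desk, with bare aluminium strips screwed on: a long rail, an end stop and a short keeper. Origin: centre of the base's underside, at desk height. Its +x points away from the robot within 0.3 rad, +y to the robot's left.
- rail (a point): Middle of the long rail's working face, on top of the base, at x = +60, y = 0, z = +9 mm in the jig's axes (axes as the jig's). The face looks to -x; the rail is 20 mm thick, stands 18 mm above the base and runs along y from -155 to +155 mm.
- corner (a point): Inner corner of the pocket, where rail face and stop face meet on top of the base: x = +60, y = -130, z = +9 mm in the jig's axes (axes as the jig's). The end stop's face looks to +y, runs from x = -13 to +60 mm and stands 18 mm above the base.
- keeper (a point): Tip of the keeper's inner face, on top of the base: x = +5, y = -95, z = +9 mm in the jig's axes. The keeper (18 wide, 35 long, 14 mm high) runs along y from the stop. Rail, stop and keeper form the pocket, 55 mm wide, 35 mm deep, open to +y; an offcut along the rail enters it lengthwise, the last 55 mm of it sticking out.
- offcut_center (a point): Centre (half-way up) of the offcut, a plain hardwood block 50 (x) x 90 (y) x 18 mm of about 55 g, lying flat and loose on the base, skewed up to 0.5 rad to the jig; its y axis runs along its 90 mm length. At home its centre lies at x = +35, y = -85, z = +18 mm in the jig's axes.
- offcut: The same offcut, origin at the centre of its underside (9 mm below its centre), axes the same.
- small_bolt (a point): Bystander: hex bolt standing on its head near the base's -x +y corner, 46 mm high, head 18 mm wide; the point is 23 mm up on its axis.
- large_bolt (a point): Bystander: hex bolt standing on its head near the base's -x -y corner, 57 mm high, head 21 mm wide; the point is 28 mm up on its axis.
- gear (a point): Bystander: black moulded gear wheel lying on the desk behind the rail, 51 mm across, 28 mm high; the point is 14 mm up on its axis.
Not all that is in view belongs to the job. What is shaped like the offcut but purple is not meant.

How it is judged:
On the way:
1. the offcut lies flat against the rail (gap under 4 mm, within 0.06 rad), still clear of the pocket (x of offcut_center in the frame of jig above 0.031 m and y of offcut_center in the frame of jig above -0.05 m and angle between the y axis of offcut_center and the y axis of jig, either way round below 0.06 rad), for 0.1 s.
At the end, for the whole second after the job is handed in: The offcut lies flat on the base and at rest in the corner pocket, its end within 3 mm of the end stop, its centre within 3 mm of where the rail puts it and its long side parallel to the rail within 0.05 rad (x of offcut_center in the frame of jig between 0.032 and 0.038 m and y of offcut_center in the frame of jig between -0.088 and -0.082 m and z of offcut_center in the frame of jig below 0.021 m and angle between the y axis of offcut_center and the y axis of jig, either way round below 0.05 rad and angle between offcut_center's own z axis and vertical below 0.06 rad and linear speed of offcut below 0.01 m/s); the robot touches nothing.
It fails at once if the offcut is lifted more than 10 mm off the base (z of offcut_center in the frame of jig above 0.028 m).
It fails at once if the offcut is tipped by more than 0.3 rad (angle between offcut_center's own z axis and vertical above 0.3 rad).
It fails at once if the small bolt is moved more than 15 mm (distance of small_bolt from where it was at the start of the episode above 0.015 m).
It fails at once if the large bolt is moved more than 15 mm (distance of large_bolt from where it was at the start of the episode above 0.015 m).
It fails at once if the gear is moved more than 15 mm (distance of gear from where it was at the start of the episode above 0.015 m).
It also fails if it takes over 45 s, if anything falls off the work surface, if the arm or the gripper's body presses on something with over 40 N, if the wrist force passes 120 N, or if a joint passes its speed limit or range.

## Robot

A 7-joint arm with a two-finger parallel gripper is mounted at the origin on a cart in front of the work surface, level with it; the furniture and walls round the work are solid. World frame = base frame: x ahead of the robot, y to its left, z up, the work surface at z = 0. Lengths are in m, angles in rad, forces in N, time in s.
With the tool pointing down it reaches from about 0.4 to 0.85 m from the base axis. Payload 10.4 kg.
Tool frame: the origin (TCP) lies midway between the tips of the shut fingers; the grasp point (between the pads) lies 19 mm behind it; z points along the fingers, y is the line along which they close (so a half turn about z gives the same grasp; the last joint's range is limited). The gripper opens to 87 mm and grips with 3 to 60 N. Pads are 19 mm wide; open, the fingers measure 117 mm over their backs; the gripper's body (75 mm by 190 mm) begins 51 mm behind the grasp point.
Start: joints at [-1.277, 0.332, -0.065, 1.46, 0.022, 1.35, -0.088], TCP at [0.195, 0.594, 0.223] pointing down, gripper open.
Joint ranges: [-2.6, 2.6], [-0.5, 2.12], [-1.47, 1.34], [0.16, 2.42], [-1.27, 4.41], [0.06, 2.06], [-2.6, 2.6]. Speed limits (rad/s): [2.22, 2.22, 2.79, 2.79, 3.14, 3.14, 3.14].

## Interface

Orientations are given as a unit quaternion [x, y, z, w].
In Python, from bench import r gives the robot as it stands.
- The arm moves only by the tool arm_command, never from a script. Its arguments are lists of equal length, an entry for each row: "xyz": the shift along the world's x, y, z in m, a list of three; "rot": the turn, a rotation vector about the world's x, y, z in rad, a list of three. In form: {"xyz": [[tx, ty, tz], ...], "rot": [[ax, ay, az], ...]}. A call has 1 to 20 rows; each row is the pose to reach, as a shift and turn from the pose commanded when the call began; what a row does not reach only later rows make up. A row lasts 1/12 s, in which the tool goes at most 41.7 mm and 7.16 degrees, less where a joint would pass 70% of its speed; a pose out of reach is approached as far as the arm can. A call with a gripper value outside its range is refused whole. "grip" is the opening, from 0 (shut) to 1 (fully open), set as the call begins (left out, the last holds). The fingers move at their own pace and stop on an object; "squeeze" is the grip in N (left out, the last holds). Time passes only in rows, so rows that repeat a pose let the fingers close. It gives the time, the measured TCP pose, the force, the opening and the grip force at its end, in the units of the state.
- r.read_state(): the state, without advancing time (a new reading comes with each control period).
- r.camera(name): name is "side" or "top" or "wrist"; returns the picture (384x512x3 uint8, red, green, blue); there is no depth.
- r.camera_model(name): a dict with "fx", "fy", "cx", "cy" (pixels), "T" (4x4, takes a point from camera to world coordinates). Camera axes: x right, y up, looking along -z (the intrinsics and any distortion apply to the point x, -y, -z); pixel columns grow to the right and rows downward; lengths in m; the calibration is good to about 2 mm. A picture is of the moment at which its call begins: read the wrist's pose just before it. camera_model takes no time and is no camera call; for the wrist camera it gives the pose at the moment of the call.
- r.close_job(): hands the job in; it is judged then, once.
Trained networks look in the newest picture that a camera, given by its name, has taken for a name from the list of things; names that differ only in an ending like _2 or _b are one class to them, and where a whole thing is asked for, a point or a joint stands for the part that bears it (a point fixed in the world has none). Each returns a list of dicts, best first, with "conf" (0 to 1); they miss things now and then, are a little off and sometimes report something else, mostly with a low value. They report only what shows in the picture. A call takes as long as a camera call. They do not tell look-alikes from the thing itself.
- r.look_for(label, camera): "at" ([x, y, z] in m, in the coordinates of the camera as it stood for that picture, good to about 4 mm: the middle of the surface that is visible of it).
- r.spot_point(label, camera): "at" ([x, y, z] in m, in the coordinates of the camera as it stood for that picture, good to about 4 mm: a listed point, or the origin of a listed thing).
The state is a dict: "time": time; "joint_positions": joint angles; "joint_vel": joint speeds; "joint_torque": joint torques, N m; "ee_pos": TCP position; "eef_rot": TCP orientation; "ft_force": force on the tool from outside, world axes, zero at the start; "torque": the same for the moment, N m; "width": finger opening in m; "grip_force": force on a finger pad.
Only numpy, scipy, OpenCV 4.12 (cv2) and the standard library are available. Lean on these libraries where they do the work, as an engineer would, in place of code of your own. Each camera call takes 0.05 s, during which the arm holds its last target. There are 200 camera calls.

## Working session

There is one attempt and no reset: what is moved stays moved. The work goes in short steps, Python scripts to look and compute and a tool call to move; the robot and the scene stay as the last step left them, time stands still between calls to the robot, and variables do not carry over. Pictures are saved under pics/ and viewed, at most 10 in all, crops included, and the job is handed in when it is done.

Besides the shell and the picture viewer there is one more tool, called as a command line: name --argument value ..., lists and objects as JSON in quotes. arm_command: Moves the arm, as the interface text tells. Its arguments: {"type":"object","properties":{"xyz":{"type":"array"},"rot":{"type":"array"},"grip":{"type":"number"},"squeeze":{"type":"number"}},"required":["xyz","rot"]}

```bash
ls; mkdir -p pics
cat > h.py <<'E'
import numpy as np, cv2
from bench import r
def w(cam,p):
    T=np.array(r.camera_model(cam)["T"]); return (T@np.r_[p,1])[:3]
def px(cam,P):
    m=r.camera_model(cam); c=np.linalg.inv(np.array(m["T"]))@np.r_[P,1]
    return np.array([m["cx"]+m["fx"]*c[0]/-c[2], m["cy"]+m["fy"]*(-c[1])/-c[2]])
def ray(cam,uv,z):
    m=r.camera_model(cam);T=np.array(m["T"])
    d=T[:3,:3]@np.array([(uv[0]-m["cx"])/m["fx"],-(uv[1]-m["cy"])/m["fy"],-1]); o=T[:3,3]
    return o+d*(z-o[2])/d[2]
def snap(cam,name=None):
    im=r.camera(cam)
    if name: cv2.imwrite("pics/"+name,cv2.cvtColor(im,cv2.COLOR_RGB2BGR))
    return im
E
python3 - <<'E'
from h import *
for c in("top","side"):
    snap(c,c+"0.png"); print(c,{k:v for k,v in r.camera_model(c).items()})
    for l in("rail","corner","keeper","offcut_center","small_bolt","large_bolt","gear","jig"):
        for d in r.spot_point(l,c)[:3]:
            P=w(c,d["at"]); print(c,l,d["conf"],P.round(4),px(c,P).round())
print(r.read_state())
E
```

```text
pics
top {'fx': 361.02918421506877, 'fy': 361.02918421506877, 'cx': 255.47998921854384, 'cy': 197.9831634950601, 'T': array([[ 0.00627894,  0.99658159, -0.08237543,  0.52605485],
       [-0.99929629,  0.00929967,  0.03633799,  0.10157157],
       [ 0.03697984,  0.08208929,  0.99593867,  0.91985631],
       [ 0.        ,  0.        ,  0.        ,  1.        ]])}
top rail 0.95 [0.6314 0.011  0.0076] [278. 186.]
top corner 0.65 [ 0.6213 -0.1162  0.0075] [328. 191.]
top keeper 0.68 [ 0.5709 -0.0822  0.0119] [315. 210.]
top offcut_center 0.97 [0.5325 0.031  0.0173] [270. 225.]
top offcut_center 0.61 [0.4932 0.2671 0.0069] [176. 241.]
top small_bolt 0.4 [0.5102 0.1664 0.0348] [215. 234.]
top large_bolt 0.65 [ 0.57   -0.0828  0.0127] [315. 211.]
top large_bolt 0.44 [ 0.4919 -0.1053  0.0372] [327. 242.]
top gear 0.62 [0.7003 0.0484 0.014 ] [264. 159.]
top jig 0.97 [ 0.57    0.013  -0.0017] [277. 211.]
side {'fx': 441.42795856012543, 'fy': 441.42795856012543, 'cx': 244.95636677086014, 'cy': 196.4244999791796, 'T': array([[ 0.99978165, -0.019422  , -0.00770939,  0.5633596 ],
       [ 0.0062356
[... 707 characters left out ...]
324,  0.33220679, -0.06467716,  1.46008908,  0.02158815,
        1.34990873, -0.08848405]), 'joint_vel': array([-4.08583478e-04, -7.49540210e-04,  1.36808399e-03,  4.02854046e-04,
        5.60342608e-04,  2.75670219e-03,  7.53220337e-05]), 'joint_torque': array([-6.91320874e-04, -6.23010921e+01,  2.41825712e-02, -3.90143538e+01,
       -6.12633652e-02,  3.12358048e-02, -3.55905891e-07]), 'ee_pos': array([0.19471145, 0.59392071, 0.22257644]), 'eef_rot': array([ 1.57747479e-01,  9.87479484e-01,  4.18026070e-05, -5.12619017e-06]), 'ft_force': array([-0.45601701, -0.24964588,  0.56294381]), 'torque': array([ 0.00234646,  0.00113976, -0.06385264]), 'grip_force': 0.0, 'width': 0.08710850720912869}
```

Run:
```python
from h import *
a=cv2.imread("pics/top0.png")[110:290,140:380]; b=cv2.imread("pics/side0.png")[120:320,150:360]
cv2.imwrite("pics/topc.png",cv2.resize(a,None,fx=3.3,fy=3.3,interpolation=cv2.INTER_CUBIC))
```

```text
(no output)
```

View pics/topc.png

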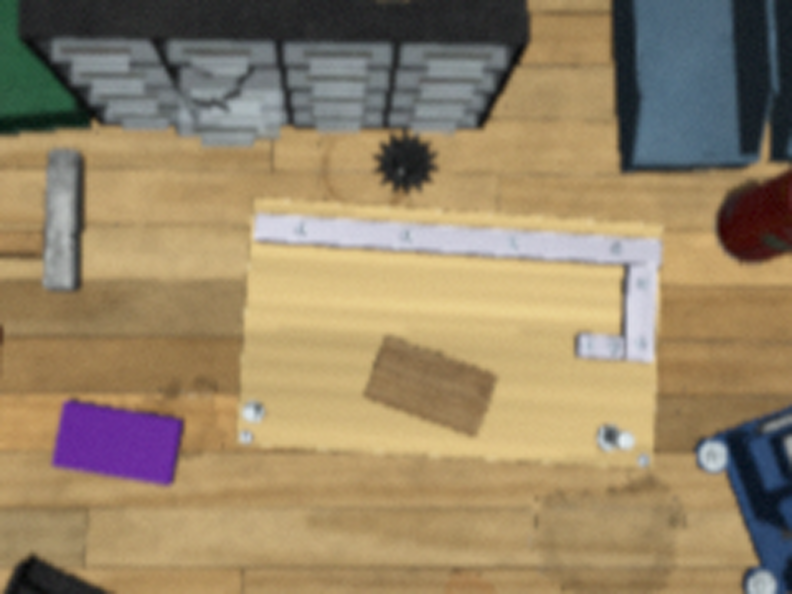

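View pics/side0.png

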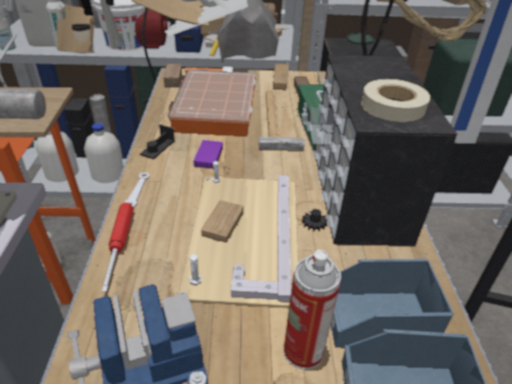

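Candidates for the offcut are the brown block at top pixel (270,225) and the purple block at (176,241). I choose the brown one on the base, since purple is excluded. The crop confirms it: a brown skewed block lies between the bolts at (217,234) and (326,242), with the gear behind the rail at (263,159).

Run:
```python
from h import *
f=lambda u,v:(140+(u+.5)/3.3-.5,110+(v+.5)/3.3-.5)
def R(pts,z): return np.array([ray("top",f(*p),z)[:2] for p in pts])
base=R([(255,199),(662,227),(655,467),(239,446)],.009)
print("base",base.round(4).tolist(),base.mean(0).round(4))
l=[base[0]-base[1],base[3]-base[2]]
print("yaw",[round(float(np.arctan2(-a[0],a[1])),3) for a in l], [np.linalg.norm(a).round(4) for a in l])
rf=R([(256,241),(625,263)],.027); d=rf[0]-rf[1]; print("rail",rf.round(4).tolist(),np.arctan2(-d[0],d[1]).round(3))
o=R([(388,337),(497,375),(475,436),(365,397)],.027)
print("off",o.round(4).tolist(),o.mean(0).round(4)); 
for a in(o[0]-o[1],o[3]-o[2]): print(np.arctan2(-a[0],a[1]).round(3),np.linalg.norm(a).round(4))
im=cv2.imread("pics/top0.png"); h=cv2.cvtColor(im,cv2.COLOR_BGR2HSV)
m=((h[...,2]<165)&(h[...,0]<25)&(h[...,1]>60)).astype(np.uint8)[205:250,240:300]
n,lab,st,ce=cv2.connectedComponentsWithStats(m); k=1+np.argmax(st[1:,4]); c=np.argwhere(lab==k)[:,::-1].astype(np.float32)+[240,205]
q=cv2.boxPoints(cv2.minAreaRect(c.astype(np.float32))); W=np.array([ray("top",p,.027)[:2] for p in q]); print(st[k],W.round(4).tolist(),W.mean(0))
```

```text
base [[0.6719, 0.1668], [0.6538, -0.1491], [0.4687, -0.1413], [0.4832, 0.176]] [0.5694 0.0131]
yaw [-0.057, -0.046] [np.float64(0.3164), np.float64(0.3176)]
rail [[0.6371, 0.1642], [0.6233, -0.1154]] -0.049
off [[0.5657, 0.0645], [0.5378, -0.0176], [0.4922, -0.001], [0.5207, 0.0814]] [0.5291 0.0318]
-0.328 0.0867
-0.333 0.0872
[ 10   7  40  30 728] [[0.5213, 0.084], [0.57, 0.067], [0.5401, -0.019], [0.4915, -0.0015]] [0.53075414 0.03264485]
```

arm_command --xyz '[[0.288,-0.546,0],[0.288,-0.546,0],[0.288,-0.546,0],[0.288,-0.546,0],[0.288,-0.546,0],[0.288,-0.546,0],[0.288,-0.546,0],[0.288,-0.546,0],[0.288,-0.546,0],[0.288,-0.546,0],[0.288,-0.546,0],[0.288,-0.546,0],[0.288,-0.546,0],[0.288,-0.546,0],[0.288,-0.546,0],[0.288,-0.546,0],[0.288,-0.546,-0.04],[0.288,-0.546,-0.08],[0.288,-0.546,-0.1],[0.288,-0.546,-0.1]]' --rot '[[0,0,0],[0,0,0],[0,0,0],[0,0,0],[0,0,0],[0,0,0],[0,0,0],[0,0,0],[0,0,0],[0,0,0],[0,0,0],[0,0,0],[0,0,0],[0,0,0],[0,0,0],[0,0,0],[0,0,0],[0,0,0],[0,0,0],[0,0,0]]' --grip 0.4

```text
time: 2.57
ee_pos: [0.4798, 0.0474, 0.1186]
eef_rot: [0.158, 0.987, -0.002, -0.003]
ft_force: [0.4, 1.0, 0.4]
width: 0.035
grip_force: 0.0
```

Run:
```python
from h import *
print(r.read_state()["ee_pos"])
snap("wrist","w1.png")
for l in("offcut_center","rail","corner","keeper","jig"):
    for d in r.spot_point(l,"wrist")[:2]: P=w("wrist",d["at"]); print(l,d["conf"],P.round(4),px("wrist",P).round())
```

```text
[0.47983611 0.04741825 0.11859071]
offcut_center 0.95 [0.5345 0.0315 0.0224] [259. 238.]
jig 0.69 [0.5797 0.0181 0.0039] [259. 266.]
```

View pics/w1.png

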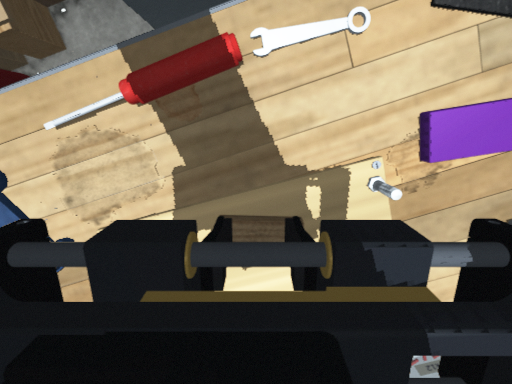

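The wrist view shows the two fingers (at about u=215 and u=305, v=240) squarely behind the block's near long side. The small bolt at (385,187) is clear. Next I descend.

arm_command --xyz '[[0,0,-0.04],[0,0,-0.07],[0,0,-0.09],[0,0,-0.104],[0,0,-0.104],[0,0,-0.104]]' --rot '[[0,0,0],[0,0,0],[0,0,0],[0,0,0],[0,0,0],[0,0,0]]'

```text
time: 3.37
ee_pos: [0.4831, 0.048, 0.0193]
eef_rot: [0.158, 0.987, 0.0, 0.0]
ft_force: [-0.7, -0.2, 0.6]
width: 0.0345
grip_force: 0.0
```

arm_command --xyz '[[0.004,-0.001,-0.003],[0.008,-0.003,-0.003],[0.012,-0.004,-0.003],[0.016,-0.005,-0.003],[0.021,-0.006,-0.003],[0.026,-0.007,-0.003],[0.031,-0.008,-0.003],[0.036,-0.009,-0.003],[0.041,-0.01,-0.003],[0.046,-0.011,-0.003],[0.051,-0.012,-0.003],[0.056,-0.013,-0.003],[0.061,-0.014,-0.003],[0.065,-0.015,-0.003],[0.069,-0.016,-0.003],[0.073,-0.017,-0.003],[0.075,-0.018,-0.003],[0.077,-0.018,-0.003],[0.077,-0.018,-0.003]]' --rot '[[0,0,0],[0,0,0],[0,0,0],[0,0,0],[0,0,0.03],[0,0,0.06],[0,0,0.09],[0,0,0.12],[0,0,0.15],[0,0,0.18],[0,0,0.21],[0,0,0.24],[0,0,0.267],[0,0,0.267],[0,0,0.267],[0,0,0.267],[0,0,0.267],[0,0,0.267],[0,0,0.267]]'

```text
time: 4.95
ee_pos: [0.56, 0.0298, 0.0156]
eef_rot: [0.025, 1.0, -0.0, 0.0]
ft_force: [-0.1, -0.8, 0.2]
width: 0.0343
grip_force: 0.0
```

arm_command --xyz '[[0.003,0,0],[0.006,0,0],[0.008,0,0],[0.01,0,0],[0.011,0,0],[0.012,0,0],[0.012,0,0]]' --rot '[[0,0,0],[0,0,0],[0,0,0],[0,0,0],[0,0,0],[0,0,0],[0,0,0]]'

```text
time: 5.53
ee_pos: [0.5707, 0.03, 0.0154]
eef_rot: [0.025, 1.0, 0.0, -0.001]
ft_force: [-6.0, 0.1, 3.6]
width: 0.0348
grip_force: 2.7
```

Run:
```python
from h import *
s=r.read_state();print(s["ft_force"],s["ee_pos"])
im=snap("top","t2.png"); im2=snap("side","s2.png")
for c in("top","side"):
    for d in r.spot_point("offcut_center",c)[:2]: print(c,d["conf"],w(c,d["at"]).round(4))
a=cv2.resize(cv2.imread("pics/t2.png")[150:260,200:350],None,fx=4,fy=4); b=cv2.resize(cv2.imread("pics/s2.png")[160:310,170:320],None,fx=2.6,fy=2.6)
h=max(a.shape[0],b.shape[0]); p=lambda x:np.vstack([x,np.zeros((h-x.shape[0],x.shape[1],3),np.uint8)])
o=np.hstack([p(a),p(b)]); cv2.imwrite("pics/c2.png",cv2.resize(o,(800,int(o.shape[0]*800/o.shape[1]))))
```

```text
[-5.96679525  0.11740882  3.61564351] [0.57074718 0.03002124 0.01538695]
top 0.61 [0.493  0.2671 0.0095]
side 0.8 [0.485  0.2632 0.007 ]
side 0.57 [0.6064 0.0277 0.0189]
```

View pics/c2.png

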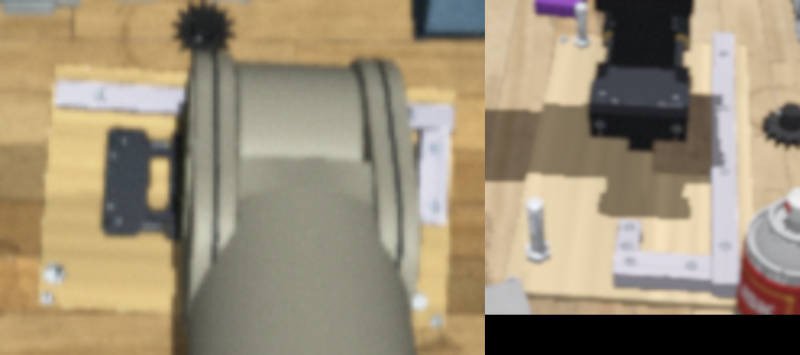

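The block (side crop, around (685,155)) lies against the rail, and the force reads −6 N at the expected depth. I'll press a little more to seat it, then back off and rise.

arm_command --xyz '[[0.001,0,0],[0.002,0,0],[0.002,0,0],[0.002,0,0],[0.0,0,0],[-0.004,0,0],[-0.012,0.001,0],[-0.022,0.001,0],[-0.03,0.002,0.01],[-0.03,0.02,0.05],[-0.03,0.05,0.08],[-0.02,0.09,0.1],[-0.01,0.12,0.1],[-0.01,0.12,0.1]]' --rot '[[0,0,0],[0,0,0],[0,0,0],[0,0,0],[0,0,0],[0,0,0],[0,0,0],[0,0,0],[0,0,0],[0,0,0],[0,0,0],[0,0,0],[0,0,0],[0,0,0]]'

```text
time: 6.9
ee_pos: [0.5627, 0.1593, 0.1175]
eef_rot: [0.02, 1.0, 0.003, 0.002]
ft_force: [-0.5, 0.7, -0.7]
width: 0.0349
grip_force: 0.0
```

Run:
```python
from h import *
s=r.read_state();print(s["ee_pos"])
snap("top","t3.png"); snap("side","s3.png")
for c in("top","side"):
    for d in r.spot_point("offcut_center",c)[:2]: print(c,d["conf"],w(c,d["at"]).round(4))
a=cv2.resize(cv2.imread("pics/t3.png")[150:260,200:350],None,fx=4,fy=4,interpolation=2); b=cv2.resize(cv2.imread("pics/s3.png")[160:310,190:320],None,fx=2.93,fy=2.93,interpolation=2)
h=max(a.shape[0],b.shape[0]); p=lambda x:np.vstack([x,np.zeros((h-x.shape[0],x.shape[1],3),np.uint8)])
o=np.hstack([p(a),p(b)]); cv2.imwrite("pics/c3.png",cv2.resize(o,(800,int(o.shape[0]*800/o.shape[1])))); print(o.shape)
```

```text
[0.56270993 0.15934085 0.11754644]
top 0.71 [0.6064 0.0256 0.0134]
side 0.81 [0.4874 0.2656 0.0053]
side 0.76 [0.6072 0.0267 0.0176]
(440, 981, 3)
```

View pics/c3.png

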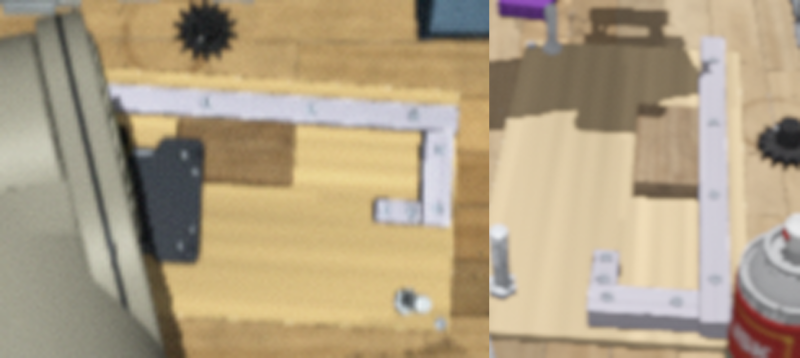

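The block now lies flat along the rail (top crop (235,150), side crop (670,150)), centred at jig x≈35, y≈+14 mm, clear of the pocket. Next I shut the fingers and go behind its +y end.

arm_command --xyz '[[0.02,-0.015,0],[0.048,-0.035,0],[0.048,-0.045,0],[0.048,-0.045,0],[0.048,-0.045,0],[0.048,-0.045,-0.03],[0.048,-0.045,-0.06],[0.048,-0.045,-0.085],[0.048,-0.045,-0.1],[0.048,-0.045,-0.1],[0.048,-0.045,-0.1]]' --rot '[[0,0,0],[0,0,0],[0,0,0],[0,0,0],[0,0,0],[0,0,0],[0,0,0],[0,0,0],[0,0,0],[0,0,0],[0,0,0]]' --grip 0

```text
time: 8.02
ee_pos: [0.6087, 0.1057, 0.0154]
eef_rot: [0.025, 1.0, 0.0, -0.001]
ft_force: [0.8, -0.4, 0.2]
width: 0.0004
grip_force: 0.0
```

arm_command --xyz '[[-0.0003,-0.006,0],[-0.0006,-0.012,0],[-0.0009,-0.018,0],[-0.0012,-0.023,0],[-0.0014,-0.028,0],[-0.0017,-0.033,0],[-0.002,-0.039,0],[-0.0023,-0.045,0],[-0.0026,-0.051,0],[-0.0029,-0.057,0],[-0.0032,-0.063,0],[-0.0034,-0.068,0],[-0.0037,-0.073,0],[-0.0039,-0.078,0],[-0.0042,-0.083,0],[-0.0044,-0.088,0],[-0.0047,-0.093,0],[-0.005,-0.098,0],[-0.005,-0.1,0],[-0.005,-0.1,0]]' --rot '[[0,0,0],[0,0,0],[0,0,0],[0,0,0],[0,0,0],[0,0,0],[0,0,0],[0,0,0],[0,0,0],[0,0,0],[0,0,0],[0,0,0],[0,0,0],[0,0,0],[0,0,0],[0,0,0],[0,0,0],[0,0,0],[0,0,0],[0,0,0]]'

```text
time: 9.68
ee_pos: [0.6046, 0.004, 0.0155]
eef_rot: [0.025, 1.0, -0.0, -0.0]
ft_force: [0.3, -0.3, 0.1]
width: 0.0
grip_force: 0.0
```

Run:
```python
from h import *
s=r.read_state();print(s["ee_pos"],s["ft_force"])
snap("side","s4.png")
for d in r.spot_point("offcut_center","side")[:2]: print(d["conf"],w("side",d["at"]).round(4))
cv2.imwrite("pics/c4.png",cv2.resize(cv2.imread("pics/s4.png")[180:310,190:320],None,fx=4,fy=4,interpolation=2))
```

```text
[0.60459229 0.0039839  0.01554923] [ 0.30101016 -0.26707175  0.07491879]
0.87 [0.4854 0.2614 0.0057]
0.59 [ 0.6061 -0.0532  0.0151]
```

View pics/c4.png

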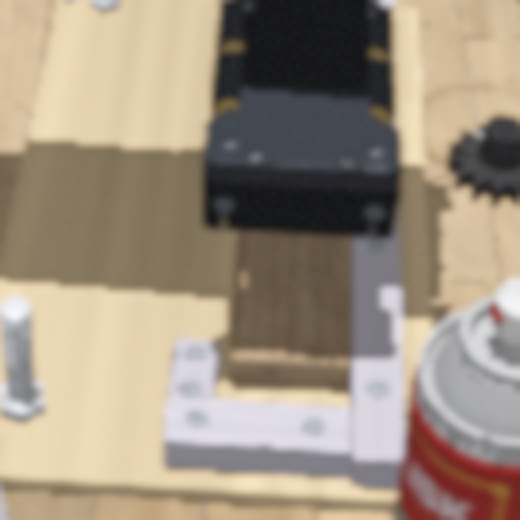

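The block is square in the pocket mouth, with its leading edge at crop (290,375), about 16 mm short of the stop. I continue with a slow push until the force rises.

arm_command --xyz '[[-0.0002,-0.004,0],[-0.0004,-0.008,0],[-0.0006,-0.012,0],[-0.0007,-0.014,0],[-0.0008,-0.016,0],[-0.0008,-0.017,0],[-0.0009,-0.018,0],[-0.0009,-0.018,0]]' --rot '[[0,0,0],[0,0,0],[0,0,0],[0,0,0],[0,0,0],[0,0,0],[0,0,0],[0,0,0]]'

```text
time: 10.45
ee_pos: [0.6038, -0.0132, 0.0156]
eef_rot: [0.025, 1.0, 0.0, 0.0]
ft_force: [0.1, 0.4, 0.4]
width: 0.0005
grip_force: 0.0
```

arm_command --xyz '[[0,-0.001,0],[0,-0.002,0],[-0.0002,-0.003,0],[-0.0002,-0.004,0],[-0.0002,-0.004,0]]' --rot '[[0,0,0],[0,0,0],[0,0,0],[0,0,0],[0,0,0]]'

```text
time: 10.87
ee_pos: [0.6035, -0.0174, 0.0156]
eef_rot: [0.025, 1.0, -0.0, -0.0]
ft_force: [-0.1, -0.2, 0.7]
width: 0.0008
grip_force: 0.0
```

arm_command --xyz '[[0,-0.001,0],[0,-0.002,0],[-0.0002,-0.003,0],[-0.0002,-0.004,0],[-0.0002,-0.004,0]]' --rot '[[0,0,0],[0,0,0],[0,0,0],[0,0,0],[0,0,0]]'

```text
time: 11.28
ee_pos: [0.6039, -0.0181, 0.0157]
eef_rot: [0.024, 1.0, 0.002, 0.0]
ft_force: [0.6, 9.4, 0.3]
width: 0.0003
grip_force: 4.3
```

Run:
```python
from h import *
s=r.read_state();print(s["ee_pos"],s["ft_force"])
snap("side","s5.png")
for d in r.spot_point("offcut_center","side")[:2]: print(d["conf"],w("side",d["at"]).round(4))
```

```text
[ 0.60385946 -0.01809112  0.01568274] [0.62969429 9.37135706 0.3024257 ]
0.68 [ 0.6023 -0.074   0.0183]
0.6 [0.5693 0.0143 0.0006]
```

Contact with the stop gives 9.4 N, so the end is home. I back off, rise and check.

arm_command --xyz '[[0,0.003,0],[0,0.008,0],[0,0.02,0],[0,0.035,0.005],[0,0.05,0.03],[-0.01,0.08,0.06],[-0.03,0.11,0.1],[-0.05,0.15,0.12],[-0.08,0.18,0.14],[-0.1,0.21,0.15],[-0.1,0.23,0.15],[-0.1,0.23,0.15],[-0.1,0.23,0.15]]' --rot '[[0,0,0],[0,0,0],[0,0,0],[0,0,0],[0,0,0],[0,0,0],[0,0,0],[0,0,0],[0,0,0],[0,0,0],[0,0,0],[0,0,0],[0,0,0]]'

```text
time: 12.47
ee_pos: [0.5024, 0.212, 0.1661]
eef_rot: [0.022, 1.0, 0.001, 0.0]
ft_force: [-0.1, -0.1, -0.3]
width: 0.0004
grip_force: 0.0
```

Run:
```python
from h import *
print(r.read_state()["ee_pos"])
snap("top","t6.png"); snap("side","s6.png")
for c in("top","side"):
    for d in r.spot_point("offcut_center",c)[:2]: print(c,d["conf"],w(c,d["at"]).round(4))
a=cv2.resize(cv2.imread("pics/t6.png")[165:245,270:350],(400,400),interpolation=2); b=cv2.resize(cv2.imread("pics/s6.png")[220:310,220:310],(400,400),interpolation=2)
cv2.imwrite("pics/c6.png",np.hstack([a,b]))
```

```text
[0.5023874  0.21196986 0.16610026]
top 0.61 [ 0.6009 -0.0716  0.0181]
side 0.93 [ 0.602  -0.0733  0.019 ]
side 0.8 [0.4871 0.2639 0.0044]
```

View pics/c6.png

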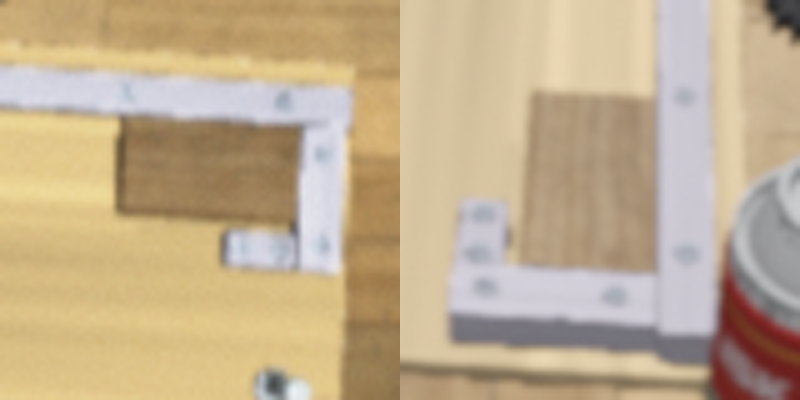

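The block is flush against the rail (top crop edge v≈120) and the stop (u≈300). The hand is clear, so I hand in.

```bash
python3 -c "
from bench import r
print(r.close_job())"
```

```text
the job is handed in; nothing more can be done
None
```

I pushed the offcut flat against the rail, then slid it into the corner pocket until it met the end stop. The final pictures show it flush with both, the hand ended clear, and I handed the job in at about 12.5 s; no verdict was returned.

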